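# Warm the large mould: lay it on the warming plate and set the dial

### The arm

A 6-joint arm with a two-finger parallel gripper is mounted at the origin on the work surface. World frame = base frame: x ahead of the robot, y to its left, z up, the work surface at z = 0. Lengths are in m, angles in rad, forces in N, time in s.
With the tool pointing down it reaches from about 0.3 to 0.85 m from the base axis. Payload 5.4 kg.
Tool frame: the origin (TCP) lies on the centre line of the jaws, within the pads' length; the fingertips stand 8 mm ahead of it and the grasp point (between the pads) lies 11 mm behind it; x points along the fingers, z is the direction in which the jaws open and shut, and the axes are right-handed (so a half turn about x gives the same grasp; the last joint's range is limited). The gripper opens to 85 mm and grips with 20 to 120 N. Pads are 22 mm wide; open, the fingers measure 114 mm over their backs; the gripper's body (76 mm by 85 mm) begins 54 mm behind the grasp point. The pads swing forward as they close: fully open they stand 13 mm farther back than shut.
Start: joints at [-0.21, 0.158, 1.597, -0, 1.386, -0.21], TCP at [0.575, -0, 0.239] pointing down, gripper open.
Joint ranges: [-2.91, 2.91], [-0.94, 2.29], [0.18, 2.7], [-1.29, 4.43], [0.17, 2.64], [-3, 3]. Speed limits (rad/s): [2.57, 2.57, 3.14, 3.14, 3.14, 3.14].

### API

Orientations are given as a unit quaternion [w, x, y, z].
In Python, from bench import * gives the robot as it stands.
- The arm moves only by the tool play_rows, never from a script. Its argument "targets" is a list of rows, each an object of numbers: "grip": the opening, from 0 (shut) to 1 (fully open); "dx", "dy", "dz": the shift along the world's x, y, z in m; "wx", "wy", "wz": the turn, a rotation vector about the world's x, y, z in degrees. A call has exactly 5 rows; each row is the pose to reach, as a shift and turn from the pose measured when the call began; what a row does not reach only later rows make up. A row lasts 1/10 s, in which the tool goes at most 50 mm and 8.59 degrees, less where a joint would pass 70% of its speed; a pose out of reach is approached as far as the arm can. A call with a gripper value outside its range is refused whole. The fingers move at their own pace and stop on an object; the grip force is fixed at half the most. Time passes only in rows, so rows that repeat a pose let the fingers close, or fill a call up. It gives the time, the measured TCP pose, the force and the opening at its end, in the units of the state.
- observe(): the state, without advancing time (a new reading comes with each control period).
- camera(name): name is "scene" or "side" or "wrist"; returns a dict with "frame" (480x640x3 uint8, red, green, blue), "range_z" (480x640 float32, m along the optical axis (not along the pixel's ray), 0 where there is no reading), "fov_y" (degrees; the focal length in pixels is half the picture's height over the tangent of half this angle, whatever the lens; pixels are square), "cx", "cy" (the principal point, pixels), "view" (4x4, takes a point from world to camera coordinates). Camera axes: x right, y down, z forward; pixel columns grow to the right and rows downward; lengths in m; the calibration is good to about 2 mm. A picture is of the moment at which its call begins.
- close_job(): hands the job in, once; it reports no verdict.
The state is a dict: "clock": time; "joint_pos": joint angles; "joint_velocities": joint speeds; "joint_efforts": joint torques, N m; "ee_pos": TCP position; "orientation": TCP orientation; "contact_force": force on the tool from outside, world axes, zero at the start; "ft_torque": the same for the moment, N m; "width": opening from 0.0 (shut) to 1.0 (fully open).
Only numpy, scipy, OpenCV 4.12 (cv2) and the standard library are available. Lean on these libraries where they do the work, as an engineer would, in place of code of your own. Each camera call takes 0.05 s, during which the arm holds its last target. There are 200 camera calls.

### The job

Take the larger metal mould out of the plywood rack and lay it flat on the desk mat, then take it again across its 60 mm width and set it down gently, flat, between the corner stops of the warming plate. Only once it lies there, turn the plate's dial clockwise to the long mark, the one that points at the bed, so that it clicks in there. Leave the small mould standing in the rack, and do not shift the bead jar and the glue bottle behind.

Things in the scene. Friction and masses are not known exactly. Their poses are not given: they have to be found in the camera images.
- mould: larger of two closed aluminium moulds: plain block 100 mm long (its x), 26 thick (its y), 60 wide (its z), 0.25 to 0.5 kg, dark parting line, pour hole in the +x end, screw heads on both broad faces. Origin at its centre. Starts on edge in a rack slot (z up, x along the slot), top 68 mm above the table. Lying flat, either face up, its y is vertical and its centre 13 mm above the support.
- small_mould: the smaller mould, 66 x 26 x 44 mm, same make, standing in the other slot of the rack; origin at its centre. Which slot holds which mould changes. It stays where it is.
- rack: fixed plywood rack, 120 mm (its x) by 170 mm (its y), left or right on the bench, on the side away from the plate; origin under its centre on the table. Two slots along x at y = -42 and +42 mm, floor 8 mm above the table, each 30 mm wide between two rails 100 mm long, 6 mm thick, tops 32 mm above the table; open at both ends.
- plate: fixed warming plate, a grey box 270 mm (its x) by 150 mm (its y), top 45 mm above the table; origin under its centre on the table. The bed is on its far part (centre at x = +60 mm), the dial on its near part (axis at x = -85 mm).
- bed (a point): centre of the bed's surface, 45 mm above the table; axes as the plate's, z up. Four L-shaped corner stops, 10 mm high, 5 mm thick, enclose 108 mm (x) by 68 mm (y) about it for the mould lying flat, long side along x, either way round; they reach 16 to 18 mm from the corners, so the fingers have room at the middle of the long sides.
- dial_grip (a point): point on the dial's axis at the height to grip, 76 mm above the table, 11 mm below its top. The dial is a black bar 14 mm wide (its x), 44 long (its y), on a round flange of radius 24 mm, top 57 mm above the table. A white line on the bar runs to the end that points (its +y). White scale marks lie round it on the plate's top, outside a steel disc of radius 34 mm.
- dial (a joint): dial angle, rad, growing clockwise from above, 0 to 3.14; 7 click positions 0.5236 apart. At 0 the white line points along the plate's +y; at 1.571 (position 3, the long mark, 24 mm long) along its +x, at the bed; other marks are 8 mm long. Starts at position 0 or 1. A spring detent (under 0.1 N m) pulls it to the nearest position when let go.
- clear_spot (a point): fixed point on the mat (z = 0, axes as the world's) between rack and plate; 180 mm (x) by 200 mm (y) about it is free to lay the mould in. The mould stands stably on its 26 mm edge here; pushing it 30 mm or more across its thickness near its top tips it onto a broad face.
- bead_jar: bystander: glass jar of beads, 72 mm across and 120 mm high, beyond the clear spot, on the left; origin at its underside. Leave it.
- glue: bystander: white glue bottle, 48 mm across and 150 mm high, beyond the clear spot, on the right; origin at its underside. Leave it.
Not all that is in view belongs to the job. Leave any red look-alike of the small_mould alone.

How it is judged:
On the way, in this order (a step that is already met when the one before it is completed fails the run):
1. the large mould lies flat on the desk mat, let go (angle between the y axis of mould and the z axis of clear_spot, either way round below 0.07 rad and height (world z) of mould between 0.009 and 0.018 m and contact force between the fingers and mould below 0.05 N and linear speed of mould below 0.02 m/s), for 0.2 s.
2. the large mould lies flat between the corner stops, let go, with the dial still at position 0 or 1 (x of mould in the frame of bed between -0.007 and 0.007 m and y of mould in the frame of bed between -0.007 and 0.007 m and z of mould in the frame of bed between 0.01 and 0.0165 m and angle between the y axis of mould and the z axis of bed, either way round below 0.07 rad and angle between the x axis of mould and the x axis of bed, either way round below 0.15 rad and contact force between the fingers and mould below 0.05 N and linear speed of mould below 0.02 m/s and value of joint dial below 0.8 rad), for 0.2 s.
At the end, for the whole second after the job is handed in: the large mould lies flat (within 4 degrees) on the bed between the corner stops, centre within 7 mm of the bed's centre each way, released and at rest; the dial rests at position 3, the long mark (1.571 +- 0.12 rad); the small mould still stands in its slot, moved less than 15 mm (x of mould in the frame of bed between -0.007 and 0.007 m and y of mould in the frame of bed between -0.007 and 0.007 m and z of mould in the frame of bed between 0.01 and 0.0165 m and angle between the y axis of mould and the z axis of bed, either way round below 0.07 rad and angle between the x axis of mould and the x axis of bed, either way round below 0.15 rad and contact force between the fingers and mould below 0.05 N and linear speed of mould below 0.02 m/s and value of joint dial between 1.451 and 1.691 rad and velocity of joint dial between -0.1 and 0.1 rad/s and angle between small_mould's own z axis and vertical below 0.15 rad and distance of small_mould from where it was at the start of the episode below 0.015 m); the robot touches nothing.
It fails at once if the large mould is dropped onto the plate (let go and falling faster than 0.45 m/s over it) (horizontal distance between mould and bed below 0.08 m and contact force between the fingers and mould below 0.05 N and linear speed of mould above 0.45 m/s and height (world z) of mould above 0.05 m).
It fails at once if the small mould is knocked over or taken out of its slot (distance of small_mould from where it was at the start of the episode above 0.03 m or angle between small_mould's own z axis and vertical above 0.5 rad).
It fails at once if the dial is turned before the large mould lies on the plate (value of joint dial above 0.85 rad and distance between mould and bed above 0.05 m).
It fails at once if the bead jar or the glue bottle is pushed more than 40 mm from its place (distance of any of bead_jar, glue from where it was at the start of the episode above 0.04 m).
It also fails if it takes over 61 s, if anything falls off the work surface, if the arm or the gripper's body presses on something with over 40 N, if the wrist force passes 120 N, or if a joint passes its speed limit or range.

## Working session

There is one attempt and no reset: what is moved stays moved. The work goes in short steps, Python scripts to look and compute and a tool call to move; the robot and the scene stay as the last step left them, time stands still between calls to the robot, and variables do not carry over. Pictures are saved under pics/ and viewed, on a budget of 10 in all, crops included, one or two more only if the job needs it, and the job is handed in when it is done.

Besides the shell and the picture viewer there is one more tool, called after "Request:" as a command line: name --argument value ..., lists and objects as JSON in quotes. play_rows: Moves the arm, as the interface text tells. Its arguments: {"type":"object","properties":{"targets":{"type":"array"}},"required":["targets"]}

```bash
mkdir -p pics; ls
cat > h.py <<'E'
from bench import *
import numpy as np, cv2
def shot(n,save=None):
    c=camera(n)
    if save: cv2.imwrite('pics/'+save,c['frame'][:,:,::-1]); np.savez('pics/'+save[:-4]+'.npz',**{k:np.array(v) for k,v in c.items()})
    return c
def load(s): 
    z=np.load('pics/'+s+'.npz'); return {k:z[k] for k in z.files}
def f(c): return 240/np.tan(np.radians(float(c['fov_y']))/2)
def cloud(c):
    z=c['range_z'];v,u=np.indices(z.shape)
    P=np.stack([(u-c['cx'])*z/f(c),(v-c['cy'])*z/f(c),z,np.ones_like(z)],-1)
    W=P@np.linalg.inv(c['view']).T
    W=W[...,:3]; W[z<=0]=np.nan; return W
def ray(c,u,v,h):
    "world point on plane z=h"
    M=np.linalg.inv(c['view']); d=M[:3,:3]@[(u-c['cx'])/f(c),(v-c['cy'])/f(c),1]; o=M[:3,3]
    return o+d*(h-o[2])/d[2]
E
python3 - <<'E'
from h import *
o=observe(); print({k:np.round(v,3) for k,v in o.items()})
for n in ['scene','side','wrist']: c=shot(n,n+'0.png'); print(n,f(c),np.round(np.linalg.inv(c['view']),3).tolist())
E
```

```text
pics
{'clock': np.float64(0.0), 'joint_pos': array([-0.21 ,  0.159,  1.598, -0.   ,  1.386, -0.21 ]), 'joint_velocities': array([-0.   ,  0.002, -0.002,  0.   , -0.   ,  0.001]), 'joint_efforts': array([ 0.0000e+00, -3.9601e+01, -3.3143e+01, -0.0000e+00,  8.0000e-03,
       -0.0000e+00]), 'ee_pos': array([0.574, 0.   , 0.238]), 'orientation': array([0.706, 0.   , 0.708, 0.   ]), 'contact_force': array([-0.388, -0.401,  0.201]), 'ft_torque': array([-0.006, -0.021, -0.015]), 'width': np.float64(1.002)}
scene 615.653402369429 [[-0.552, 0.463, -0.694, 1.327], [0.834, 0.323, -0.447, 0.491], [0.017, -0.825, -0.564, 0.67], [0.0, 0.0, 0.0, 1.0]]
side 555.034637979574 [[-0.937, -0.264, 0.231, 0.273], [-0.35, 0.677, -0.648, 0.819], [0.015, -0.688, -0.726, 0.963], [0.0, 0.0, 0.0, 1.0]]
wrist 342.08022477935015 [[1.0, 0.001, -0.002, 0.575], [-0.0, -0.951, -0.31, 0.08], [-0.002, 0.31, -0.951, 0.373], [0.0, 0.0, 0.0, 1.0]]
```

View pics/scene0.png

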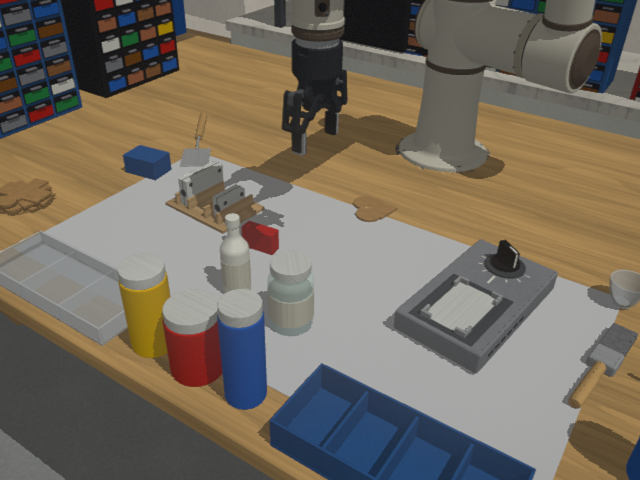

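The scene view looks back at the robot. The rack is at about px (215,200), with the large mould at (200,183) and the small one at (228,198). The plate is at (478,302), with its dial at (508,255). The glue bottle is at (235,262), the jar at (290,295), and a red look-alike at (261,237).

View pics/side0.png

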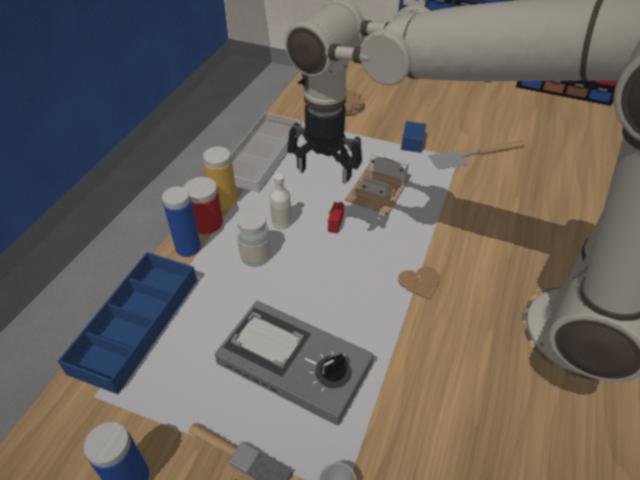

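Run:
```python
from h import *
for n in ['scene0','side0']:
    W=cloud(load(n)); print(n)
    x,y,z=W[...,0],W[...,1],W[...,2]
    # rough: mould tops, dial top, plate top
    box=(x>.25)&(x<.9)&(abs(y)<.5)
    for nm,zl,zh,s in [('mould tops',.062,.072,y<0),('small tops',.046,.056,y<0),('rails',.028,.036,y<0),('plate',.043,.047,y>0.05),('dialtop',.08,.092,y>.05)]:
        m=box&s&(z>zl)&(z<zh)
        if m.sum()<5: print(nm,m.sum()); continue
        pts=np.float32(np.stack([x[m],y[m]],1)); r=cv2.minAreaRect(pts)
        print(nm,m.sum(),np.round(r[0],4),np.round(r[1],4),round(r[2],2),'med z',np.round(np.median(z[m]),4), pts.min(0),pts.max(0))
```

```text
scene0
mould tops 593 [ 0.6581 -0.168 ] [0.5087 0.1423] 38.81 med z 0.0669 [ 0.46098754 -0.3403547 ] [ 0.89993143 -0.04103436]
small tops 686 [ 0.6239 -0.2258] [0.6158 0.1956] 47.88 med z 0.0507 [ 0.45950332 -0.4999725 ] [ 0.89972985 -0.04197957]
rails 1674 [ 0.6753 -0.2699] [0.458  0.4492] 89.98 med z 0.0314 [ 0.45063555 -0.49883083] [ 0.8999956 -0.0409098]
plate 8088 [0.6151 0.2722] [0.4185 0.5933] 85.44 med z 0.0445 [0.33506575 0.05085246] [0.89993745 0.4997933 ]
dialtop 597 [0.6442 0.1654] [0.1228 0.5097] 65.16 med z 0.0859 [0.4230766  0.05045819] [0.89971966 0.32321802]
side0
mould tops 420 [ 0.6512 -0.1685] [0.5008 0.1389] 40.03 med z 0.0677 [ 0.45970693 -0.3392446 ] [ 0.8709145  -0.00229646]
small tops 572 [ 0.6087 -0.211 ] [0.6179 0.2253] 49.59 med z 0.0504 [ 0.4518617 -0.4991222] [ 8.6841184e-01 -3.8854394e-04]
rails 862 [ 0.669  -0.2374] [0.4573 0.4557] 2.69 med z 0.0318 [ 0.4512692  -0.47568688] [ 0.89976746 -0.00130997]
plate 6555 [0.6158 0.2711] [0.4288 0.5765] 86.86 med z 0.0452 [0.33833358 0.05269085] [0.8997604  0.49803308]
dialtop 447 [0.6373 0.1533] [0.1477 0.5122] 65.01 med z 0.0862 [0.41926667 0.05021888] [0.8993591 0.3247424]
```

The side view agrees. The rack is at about (380,190), with the large mould as the upper one (390,168) and the small one at (375,188). The plate is at (295,360), with the dial at (333,370). Next I'll segment these by connected parts to get poses.

Run:
```python
from h import *
for n in ['scene0','side0']:
    W=cloud(load(n)); print(n)
    x,y,z=W[...,0],W[...,1],W[...,2]
    box=(x>.25)&(x<.9)&(abs(y)<.5)
    for nm,zl,zh,s in [('mould',.064,.072,y<0),('small',.047,.056,y<0),('base',.006,.010,y<0),('rail',.030,.035,y<0),('plate',.043,.047,y>0.05),('dial',.083,.09,y>.05),('flange',.055,.059,y>.05),('tall',.02,.16,y>-1)]:
        m=(box&s&(z>zl)&(z<zh)).astype(np.uint8)
        k,l,st,_=cv2.connectedComponentsWithStats(m)
        for i in sorted(range(1,k),key=lambda i:-st[i,4])[:(10 if nm=='tall' else 4)]:
            if st[i,4]<25: continue
            q=l==i; pts=np.float32(np.stack([x[q],y[q]],1)); r=cv2.minAreaRect(pts)
            print(nm,st[i].tolist(),np.round(r[0],4),np.round(r[1],4),round(r[2],1),'z',np.round(np.median(z[q]),4))
```

```text
scene0
mould [178, 161, 44, 23, 332] [ 0.5133 -0.3206] [0.032  0.1024] 84.1 z 0.067
mould [220, 256, 30, 14, 123] [ 0.7188 -0.0579] [0.0256 0.048 ] 41.4 z 0.0683
mould [150, 317, 13, 9, 48] [ 0.8919 -0.0593] [0.005  0.0187] 70.8 z 0.068
small [212, 184, 32, 19, 267] [ 0.5252 -0.2369] [0.0301 0.0696] 86.1 z 0.0508
small [178, 169, 45, 22, 173] [ 0.512  -0.3215] [0.0317 0.1065] 86.2 z 0.0514
small [221, 266, 29, 12, 127] [ 0.7204 -0.0571] [0.0217 0.0466] 40.4 z 0.0517
small [152, 326, 12, 9, 53] [ 0.8925 -0.0595] [0.0059 0.016 ] 65.9 z 0.0515
base [165, 197, 62, 35, 486] [ 0.5475 -0.2815] [0.1722 0.0758] 84.3 z 0.0075
base [235, 202, 27, 19, 162] [ 0.5036 -0.206 ] [0.0281 0.0699] 87.3 z 0.0075
base [1, 243, 67, 24, 133] [ 0.8385 -0.4341] [0.0551 0.1107] 51.9 z 0.0084
base [36, 260, 69, 26, 130] [ 0.8387 -0.335 ] [0.054  0.1116] 51.1 z 0.0078
rail [0, 230, 117, 46, 356] [ 0.8525 -0.3471] [0.0875 0.2091] 0.2 z 0.0329
rail [203, 194, 49, 21, 173] [ 0.5272 -0.2359] [0.0442 0.1012] 81.4 z 0.0316
rail [184, 178, 39, 23, 159] [ 0.5176 -0.3091] [0.0231 0.1065] 82.1 z 0.032
rail [222, 274, 29, 
[... 3171 characters left out ...]
.2 z 0.0455
tall [163, 133, 125, 119, 4344] [ 0.8524 -0.1166] [0.4764 0.0951] 90.0 z 0.0924
tall [69, 255, 126, 134, 2682] [0.8523 0.3193] [0.0953 0.3035] 0.0 z 0.038
tall [236, 209, 34, 53, 1485] [0.7158 0.0591] [0.0698 0.0688] 83.5 z 0.0924
tall [365, 152, 43, 31, 870] [ 0.5133 -0.3157] [0.044  0.1076] 84.6 z 0.0506
tall [270, 173, 21, 52, 804] [ 0.7041 -0.0615] [0.0418 0.0466] 89.3 z 0.0852
tall [352, 177, 42, 26, 598] [ 0.5232 -0.2372] [0.0487 0.1002] 85.3 z 0.0364
tall [317, 461, 39, 19, 492] [0.3683 0.4744] [0.0616 0.0305] 19.9 z 0.0411
tall [327, 201, 17, 27, 311] [ 0.5804 -0.1128] [0.0272 0.0708] 7.0 z 0.0429
tall [401, 130, 23, 18, 290] [ 0.4821 -0.4808] [0.0603 0.0397] 4.8 z 0.0428
```

Averaging the two cameras gives these poses:

| Item | x, y (m) | Angle |
|---|---|---|
| Mould | (.5115, -.3207) | long axis -6° |
| Plate centre | (.523, .2927) | x axis at -7.8° |
| Bed | (.5825, .2845) | as plate |
| Dial | (.4387, .3043) | bar at about 51°, so position 1 |

Next I'll go above the mould.

Request:
play_rows --targets '[{"grip": 0.75,"dx": -0.06,"dy": -0.32,"dz": -0.06,"wz": -96},{"grip": 0.75,"dx": -0.06,"dy": -0.32,"dz": -0.06,"wz": -96},{"grip": 0.75,"dx": -0.06,"dy": -0.32,"dz": -0.06,"wz": -96},{"grip": 0.75,"dx": -0.06,"dy": -0.32,"dz": -0.06,"wz": -96},{"grip": 0.75,"dx": -0.06,"dy": -0.32,"dz": -0.06,"wz": -96}]'

```text
schema error: expected keys grip, dx, dy, dz, wx, wy, wz
```

Request:
play_rows --targets '[{"grip": 0.75,"dx": -0.06,"dy": -0.32,"dz": -0.06,"wx": 0,"wy": 0,"wz": -96},{"grip": 0.75,"dx": -0.06,"dy": -0.32,"dz": -0.06,"wx": 0,"wy": 0,"wz": -96},{"grip": 0.75,"dx": -0.06,"dy": -0.32,"dz": -0.06,"wx": 0,"wy": 0,"wz": -96},{"grip": 0.75,"dx": -0.06,"dy": -0.32,"dz": -0.06,"wx": 0,"wy": 0,"wz": -96},{"grip": 0.75,"dx": -0.06,"dy": -0.32,"dz": -0.06,"wx": 0,"wy": 0,"wz": -96}]'

```text
clock: 0.65
ee_pos: [0.5286, -0.2432, 0.1928]
orientation: [0.657, 0.261, 0.657, -0.261]
contact_force: [1.1, 0.5, -0.0]
width: 0.747
```

Request:
play_rows --targets '[{"grip": 0.75,"dx": -0.017,"dy": -0.078,"dz": -0.03,"wx": 0,"wy": 0,"wz": -52.5},{"grip": 0.75,"dx": -0.017,"dy": -0.078,"dz": -0.03,"wx": 0,"wy": 0,"wz": -52.5},{"grip": 0.75,"dx": -0.017,"dy": -0.078,"dz": -0.03,"wx": 0,"wy": 0,"wz": -52.5},{"grip": 0.75,"dx": -0.017,"dy": -0.078,"dz": -0.03,"wx": 0,"wy": 0,"wz": -52.5},{"grip": 0.75,"dx": -0.017,"dy": -0.078,"dz": -0.03,"wx": 0,"wy": 0,"wz": -52.5}]'

```text
clock: 1.15
ee_pos: [0.5111, -0.3214, 0.1621]
orientation: [0.515, 0.484, 0.516, -0.483]
contact_force: [-0.4, 0.7, 0.2]
width: 0.751
```

Request:
play_rows --targets '[{"grip": 0.75,"dx": 0,"dy": 0,"dz": 0,"wx": 0,"wy": 0,"wz": -9.5},{"grip": 0.75,"dx": 0,"dy": 0,"dz": 0,"wx": 0,"wy": 0,"wz": -9.5},{"grip": 0.75,"dx": 0,"dy": 0,"dz": 0,"wx": 0,"wy": 0,"wz": -9.5},{"grip": 0.75,"dx": 0,"dy": 0,"dz": 0,"wx": 0,"wy": 0,"wz": -9.5},{"grip": 0.75,"dx": 0,"dy": 0,"dz": 0,"wx": 0,"wy": 0,"wz": -9.5}]'

```text
clock: 1.65
ee_pos: [0.5111, -0.3214, 0.1621]
orientation: [0.474, 0.525, 0.475, -0.524]
contact_force: [1.2, 0.4, -0.3]
width: 0.746
```

```bash
cat >> h.py <<'E'
def pose():
    o=observe(); w,x,y,z=o['orientation']
    from scipy.spatial.transform import Rotation as R
    M=R.from_quat([x,y,z,w]).as_matrix()
    print('t',round(o['clock'],2),'tcp',np.round(o['ee_pos'],4),'yaw(jaw)',round(np.degrees(np.arctan2(M[1,2],M[0,2])),2),'toolx',np.round(M[:,0],3),'F',np.round(o['contact_force'],1),'T',np.round(o['ft_torque'],2),'w',round(float(o['width']),3),'j',np.round(o['joint_pos'],2))
def comps(W,zl,zh,box,n=3,mn=60):
    x,y,z=W[...,0],W[...,1],W[...,2]
    m=((z>zl)&(z<zh)&(x>box[0])&(x<box[1])&(y>box[2])&(y<box[3])).astype(np.uint8)
    k,l,st,_=cv2.connectedComponentsWithStats(m)
    for i in sorted(range(1,k),key=lambda i:-st[i,4])[:n]:
        if st[i,4]<mn: continue
        q=l==i; r=cv2.minAreaRect(np.float32(np.stack([x[q],y[q]],1)))
        print(st[i].tolist(),np.round(r[0],4),np.round(r[1],4),round(r[2],1),'z',np.round(np.median(z[q]),4))
E
python3 - <<'E'
from h import *
pose(); c=shot('wrist','wrist1.png'); W=cloud(c)
print('m');comps(W,.063,.073,(.4,.65,-.4,-.27));print('s');comps(W,.046,.058,(.4,.65,-.28,-.2))
E
```

```text
t 1.65 tcp [ 0.5111 -0.3214  0.1621] yaw(jaw) -95.76 toolx [-0.     0.002 -1.   ] F [ 1.2  0.4 -0.3] T [-0.    0.03  0.05] w 0.746 j [-0.76  0.3   1.59  0.    1.26  0.91]
m
[302, 171, 39, 137, 4948] [ 0.513  -0.3217] [0.026  0.1004] 85.0 z 0.0678
s
[186, 187, 46, 87, 3077] [ 0.5248 -0.2381] [0.0267 0.0666] 85.3 z 0.0517
```

View pics/wrist1.png

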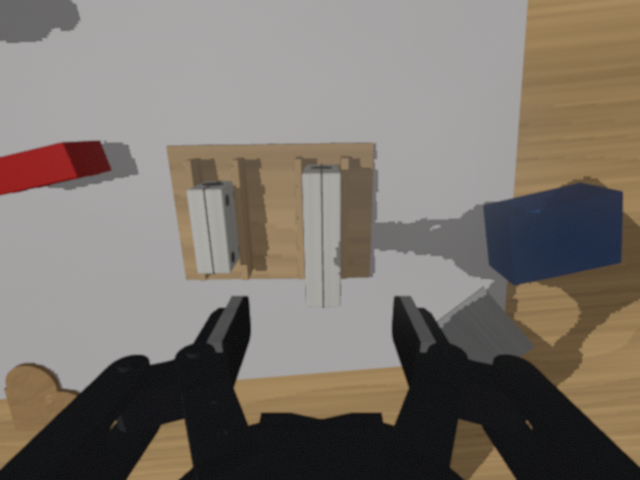

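The wrist view shows the large mould at px (322,237) between the fingers. The small one is at (212,228), and both are parallel. The measured centre is (.513,-.3217) at -5°, so I can go down and grip.

Request:
play_rows --targets '[{"grip": 0.75,"dx": 0.001,"dy": 0,"dz": -0.03,"wx": 0,"wy": 0,"wz": 0.7},{"grip": 0.75,"dx": 0.002,"dy": 0,"dz": -0.06,"wx": 0,"wy": 0,"wz": 0.7},{"grip": 0.75,"dx": 0.002,"dy": 0,"dz": -0.09,"wx": 0,"wy": 0,"wz": 0.7},{"grip": 0.75,"dx": 0.002,"dy": 0,"dz": -0.114,"wx": 0,"wy": 0,"wz": 0.7},{"grip": 0.75,"dx": 0.002,"dy": 0,"dz": -0.114,"wx": 0,"wy": 0,"wz": 0.7}]'

```text
clock: 2.2
ee_pos: [0.5106, -0.319, 0.0441]
orientation: [0.474, 0.522, 0.481, -0.521]
contact_force: [-0.3, -0.2, 0.1]
width: 0.749
```

Request:
play_rows --targets '[{"grip": 0.15,"dx": 0,"dy": 0,"dz": 0,"wx": 0,"wy": 0,"wz": 0},{"grip": 0.15,"dx": 0,"dy": 0,"dz": 0,"wx": 0,"wy": 0,"wz": 0},{"grip": 0.15,"dx": 0,"dy": 0,"dz": 0,"wx": 0,"wy": 0,"wz": 0},{"grip": 0.15,"dx": 0,"dy": 0,"dz": 0,"wx": 0,"wy": 0,"wz": 0},{"grip": 0.15,"dx": 0,"dy": 0,"dz": 0,"wx": 0,"wy": 0,"wz": 0}]'

```text
clock: 2.7
ee_pos: [0.5117, -0.3204, 0.0461]
orientation: [0.476, 0.522, 0.48, -0.521]
contact_force: [-2.0, -1.9, 6.1]
width: 0.294
```

Request:
play_rows --targets '[{"grip": 0.15,"dx": 0,"dy": 0,"dz": 0,"wx": 0,"wy": 0,"wz": 0},{"grip": 0.15,"dx": 0,"dy": 0,"dz": 0,"wx": 0,"wy": 0,"wz": 0},{"grip": 0.15,"dx": 0,"dy": 0,"dz": 0.005,"wx": 0,"wy": 0,"wz": 0},{"grip": 0.15,"dx": 0,"dy": 0,"dz": 0.015,"wx": 0,"wy": 0,"wz": 0},{"grip": 0.15,"dx": 0,"dy": 0,"dz": 0.03,"wx": 0,"wy": 0,"wz": 0}]'

```text
clock: 3.2
ee_pos: [0.5108, -0.3196, 0.0757]
orientation: [0.474, 0.522, 0.481, -0.521]
contact_force: [-0.0, 0.1, -4.0]
width: 0.292
```

Run:
```python
from h import *
pose()
for n in ['scene','side']:
    W=cloud(shot(n)); comps(W,.085,.105,(.4,.65,-.4,-.27),2,20)
```

```text
t 3.2 tcp [ 0.5108 -0.3196  0.0757] yaw(jaw) -95.05 toolx [-0.006  0.007 -1.   ] F [-0.   0.1 -4. ] T [-0.07 -0.01  0.01] w 0.292 j [-0.76  0.41  1.64  0.    1.11  0.9 ]
[177, 151, 46, 24, 462] [ 0.5166 -0.3179] [0.0966 0.0569] 13.1 z 0.0954
[369, 142, 40, 21, 354] [ 0.5109 -0.3157] [0.1017 0.0506] 4.3 z 0.0985
```

It's held, weighing about 4 N. Next I'll raise it, carry it to the clear spot and set it down on edge.

Request:
play_rows --targets '[{"grip": 0.15,"dx": 0,"dy": 0,"dz": 0.03,"wx": 0,"wy": 0,"wz": 0},{"grip": 0.15,"dx": 0,"dy": 0.02,"dz": 0.05,"wx": 0,"wy": 0,"wz": 0},{"grip": 0.15,"dx": 0,"dy": 0.06,"dz": 0.06,"wx": 0,"wy": 0,"wz": -1},{"grip": 0.15,"dx": -0.005,"dy": 0.1,"dz": 0.06,"wx": 0,"wy": 0,"wz": -2},{"grip": 0.15,"dx": -0.01,"dy": 0.14,"dz": 0.06,"wx": 0,"wy": 0,"wz": -2.5}]'

```text
clock: 3.8
ee_pos: [0.5032, -0.1797, 0.1401]
orientation: [0.466, 0.533, 0.466, -0.531]
contact_force: [0.9, 0.6, -4.3]
width: 0.29
```

Request:
play_rows --targets '[{"grip": 0.15,"dx": 0,"dy": 0.05,"dz": 0,"wx": 0,"wy": 0,"wz": 0},{"grip": 0.15,"dx": 0,"dy": 0.1,"dz": 0,"wx": 0,"wy": 0,"wz": 0},{"grip": 0.15,"dx": 0,"dy": 0.15,"dz": 0,"wx": 0,"wy": 0,"wz": 0},{"grip": 0.15,"dx": 0,"dy": 0.19,"dz": -0.01,"wx": 0,"wy": 0,"wz": 0},{"grip": 0.15,"dx": 0,"dy": 0.21,"dz": -0.03,"wx": 0,"wy": 0,"wz": 0}]'

```text
clock: 4.3
ee_pos: [0.504, 0.0338, 0.1116]
orientation: [0.467, 0.534, 0.466, -0.529]
contact_force: [-0.6, -0.3, -5.0]
width: 0.293
```

Run:
```python
from h import *
pose()
W=cloud(shot('scene','scene2.png'));x,y,z=W[...,0],W[...,1],W[...,2]
m=(x>.42)&(x<.58)&(y>-.08)&(y<.12)&(z>.015)&(z<.1); print(np.percentile(z[m],[0.5,2,5,50]))
print('red');comps(W,.02,.06,(.5,.65,-.17,-.04),2,20)
```

```text
t 4.3 tcp [0.504  0.0338 0.1116] yaw(jaw) -97.45 toolx [ 0.005  0.003 -1.   ] F [-0.6 -0.3 -5. ] T [-0.01 -0.01 -0.  ] w 0.293 j [-0.18  0.12  1.91  0.    1.11  1.52]
[0.07183874 0.07310995 0.07461549 0.08632533]
red
[241, 221, 38, 26, 646] [ 0.5832 -0.113 ] [0.032  0.0683] 6.2 z 0.0394
```

Request:
play_rows --targets '[{"grip": 0.15,"dx": 0,"dy": 0,"dz": -0.03,"wx": 0,"wy": 0,"wz": 0},{"grip": 0.15,"dx": 0,"dy": 0,"dz": -0.055,"wx": 0,"wy": 0,"wz": 0},{"grip": 0.15,"dx": 0,"dy": 0,"dz": -0.065,"wx": 0,"wy": 0,"wz": 0},{"grip": 0.15,"dx": 0,"dy": 0,"dz": -0.07,"wx": 0,"wy": 0,"wz": 0},{"grip": 0.15,"dx": 0,"dy": 0,"dz": -0.073,"wx": 0,"wy": 0,"wz": 0}]'

```text
clock: 4.85
ee_pos: [0.4985, 0.0363, 0.038]
orientation: [-0.462, -0.53, -0.472, 0.533]
contact_force: [-36.2, 4.0, 61.7]
width: 0.292
```

Request:
play_rows --targets '[{"grip": 0.15,"dx": 0,"dy": 0,"dz": 0,"wx": 0,"wy": 0,"wz": 0},{"grip": 0.15,"dx": 0,"dy": 0,"dz": 0,"wx": 0,"wy": 0,"wz": 0},{"grip": 0.15,"dx": 0,"dy": 0,"dz": 0,"wx": 0,"wy": 0,"wz": 0},{"grip": 0.15,"dx": 0,"dy": 0,"dz": 0,"wx": 0,"wy": 0,"wz": 0},{"grip": 0.15,"dx": 0,"dy": 0,"dz": 0,"wx": 0,"wy": 0,"wz": 0}]'

```text
clock: 5.35
ee_pos: [0.4991, 0.0361, 0.0383]
orientation: [-0.462, -0.53, -0.471, 0.532]
contact_force: [-0.3, -0.2, 1.3]
width: 0.295
```

It's resting on edge on the mat. Now I'll open and lift the tips to near the top of the mould.

Request:
play_rows --targets '[{"grip": 0.4,"dx": 0,"dy": 0,"dz": 0,"wx": 0,"wy": 0,"wz": 0},{"grip": 0.5,"dx": 0,"dy": 0,"dz": 0,"wx": 0,"wy": 0,"wz": 0},{"grip": 0.7,"dx": 0,"dy": 0,"dz": 0,"wx": 0,"wy": 0,"wz": 0},{"grip": 0.7,"dx": 0,"dy": 0,"dz": 0.005,"wx": 0,"wy": 0,"wz": 0},{"grip": 0.7,"dx": 0,"dy": 0,"dz": 0.01,"wx": 0,"wy": 0,"wz": 0}]'

```text
clock: 5.85
ee_pos: [0.499, 0.0361, 0.0486]
orientation: [-0.462, -0.53, -0.471, 0.532]
contact_force: [0.3, 0.1, -0.6]
width: 0.701
```

Run:
```python
from h import *
pose()
c=shot('wrist','wrist2.png');W=cloud(c);comps(W,.052,.068,(.4,.6,-.05,.12),2,20)
cv2.imwrite('pics/side2.png',cv2.resize(shot('side')['frame'][100:300,220:460,::-1],None,fx=3,fy=3))
```

```text
t 5.85 tcp [0.499  0.0361 0.0486] yaw(jaw) -97.38 toolx [-0.011  0.007 -1.   ] F [ 0.3  0.1 -0.6] T [ 0.08 -0.01 -0.02] w 0.701 j [-0.17  0.22  1.94  0.01  0.99  1.52]
[286, 205, 70, 213, 13224] [0.5016 0.036 ] [0.0271 0.0982] 82.9 z 0.0598
[388, 297, 46, 66, 987] [0.4971 0.0052] [0.0141 0.0232] 45.9 z 0.0608
```

View pics/side2.png

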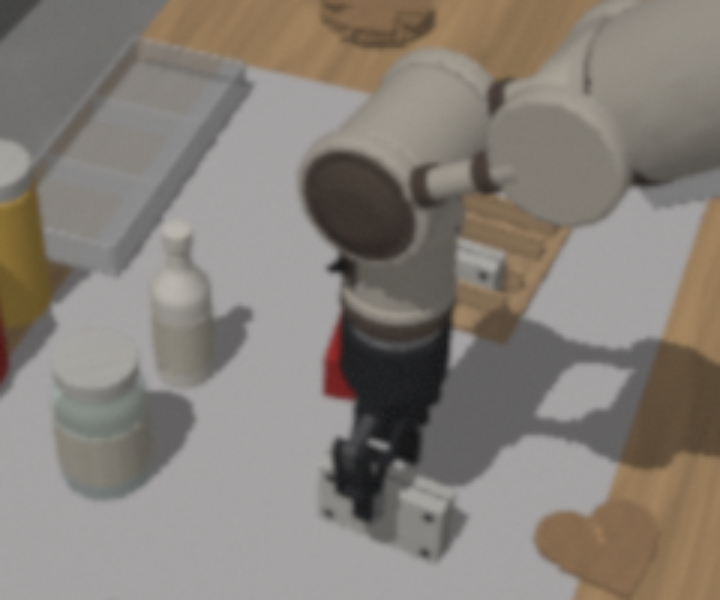

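The mould stands at (.5016,.036) with its long axis at -7.1° (side crop px about (385,500)). I'll open fully and push in -y with the rear finger to tip it.

Request:
play_rows --targets '[{"grip": 1,"dx": 0,"dy": 0,"dz": 0,"wx": 0,"wy": 0,"wz": 0},{"grip": 1,"dx": 0,"dy": 0,"dz": 0,"wx": 0,"wy": 0,"wz": 0},{"grip": 1,"dx": -0.001,"dy": -0.01,"dz": 0,"wx": 0,"wy": 0,"wz": 0},{"grip": 1,"dx": -0.003,"dy": -0.02,"dz": 0,"wx": 0,"wy": 0,"wz": 0},{"grip": 1,"dx": -0.004,"dy": -0.028,"dz": 0,"wx": 0,"wy": 0,"wz": 0}]'

```text
clock: 6.45
ee_pos: [0.4956, 0.0069, 0.0493]
orientation: [-0.463, -0.53, -0.471, 0.532]
contact_force: [0.5, 0.0, 0.2]
width: 1.0
```

Request:
play_rows --targets '[{"grip": 1,"dx": -0.001,"dy": -0.007,"dz": 0,"wx": 0,"wy": 0,"wz": 0},{"grip": 1,"dx": -0.002,"dy": -0.014,"dz": 0,"wx": 0,"wy": 0,"wz": 0},{"grip": 1,"dx": -0.003,"dy": -0.021,"dz": 0,"wx": 0,"wy": 0,"wz": 0},{"grip": 1,"dx": -0.004,"dy": -0.029,"dz": 0,"wx": 0,"wy": 0,"wz": 0},{"grip": 1,"dx": -0.005,"dy": -0.037,"dz": 0,"wx": 0,"wy": 0,"wz": 0}]'

```text
clock: 6.95
ee_pos: [0.4904, -0.0308, 0.0492]
orientation: [-0.463, -0.53, -0.471, 0.532]
contact_force: [0.1, 0.5, -0.2]
width: 1.002
```

Run:
```python
from h import *
pose()
for n in ['scene','side','wrist']:
    W=cloud(shot(n)); print(n);comps(W,.018,.07,(.4,.6,-.09,.12),3,40)
```

```text
t 6.95 tcp [ 0.4904 -0.0308  0.0492] yaw(jaw) -97.41 toolx [-0.009  0.007 -1.   ] F [ 0.1  0.5 -0.2] T [ 0.04  0.01 -0.03] w 1.002 j [-0.31  0.2   1.97  0.    0.99  1.39]
scene
[306, 215, 58, 39, 1209] [ 0.4963 -0.0023] [0.0625 0.105 ] 82.2 z 0.0282
[266, 229, 13, 19, 164] [ 0.5812 -0.0848] [0.0298 0.0129] 7.8 z 0.0339
[300, 197, 12, 12, 79] [ 0.4849 -0.0752] [0.0157 0.0233] 50.9 z 0.0619
side
[332, 240, 50, 35, 857] [ 0.4912 -0.0079] [0.0649 0.1012] 82.3 z 0.0262
[327, 216, 12, 13, 120] [ 0.5773 -0.0834] [0.0269 0.0139] 2.6 z 0.0345
wrist
[175, 188, 162, 182, 22070] [ 0.4951 -0.0066] [0.064  0.1008] 82.5 z 0.0259
[402, 39, 48, 82, 3073] [ 0.5806 -0.0846] [0.0273 0.011 ] 0.8 z 0.0433
[419, 303, 49, 63, 991] [ 0.4869 -0.0747] [0.0143 0.0228] 45.8 z 0.0638
```

It lies flat with its top at 26 mm. I'll raise the gripper and re-measure from above.

Request:
play_rows --targets '[{"grip": 1,"dx": 0,"dy": 0,"dz": 0.03,"wx": 0,"wy": 0,"wz": 0},{"grip": 1,"dx": 0.004,"dy": 0.024,"dz": 0.06,"wx": 0,"wy": 0,"wz": 0},{"grip": 1,"dx": 0.004,"dy": 0.024,"dz": 0.06,"wx": 0,"wy": 0,"wz": 0},{"grip": 1,"dx": 0.004,"dy": 0.024,"dz": 0.06,"wx": 0,"wy": 0,"wz": 0},{"grip": 1,"dx": 0.004,"dy": 0.024,"dz": 0.06,"wx": 0,"wy": 0,"wz": 0}]'

```text
clock: 7.6
ee_pos: [0.4936, -0.0065, 0.1081]
orientation: [-0.462, -0.53, -0.471, 0.533]
contact_force: [-0.4, 0.8, -0.5]
width: 1.002
```

Run:
```python
from h import *
pose()
for n in ['scene','side','wrist']:
    W=cloud(shot(n,n+'3.png')); print(n);comps(W,.0225,.0295,(.4,.6,-.075,.12),1,40)
```

```text
t 7.6 tcp [ 0.4936 -0.0065  0.1081] yaw(jaw) -97.45 toolx [-0.011  0.007 -1.   ] F [-0.4  0.8 -0.5] T [-0.03  0.02  0.  ] w 1.002 j [-0.26  0.1   1.93  0.    1.12  1.44]
scene
[304, 217, 57, 33, 954] [ 0.4958 -0.0081] [0.0636 0.1041] 82.8 z 0.0249
side
[332, 240, 50, 34, 819] [ 0.4914 -0.0082] [0.063  0.1011] 83.4 z 0.0261
wrist
[278, 174, 95, 140, 12454] [ 0.4945 -0.0086] [0.0602 0.1   ] 82.5 z 0.0259
```

View pics/wrist3.png

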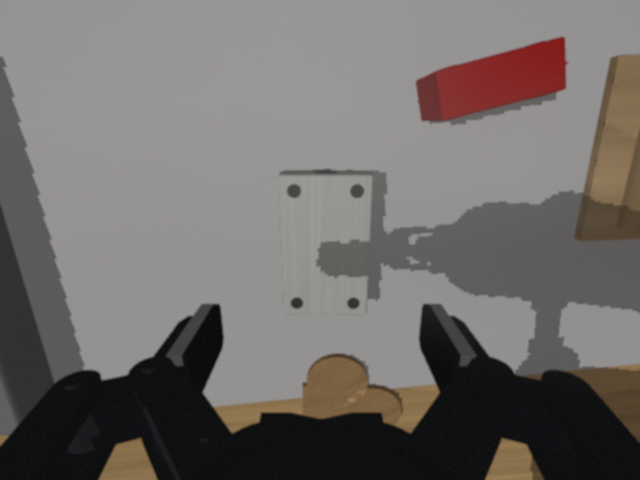

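It is flat and visible at px (278–373, 172–314), with the jaws parallel to it and centred. Next is descending to grip across the 60 mm, also removing the slight tilt.

Request:
play_rows --targets '[{"grip": 1,"dx": 0.001,"dy": -0.002,"dz": -0.03,"wx": -0.4,"wy": -0.6,"wz": 0},{"grip": 1,"dx": 0.001,"dy": -0.002,"dz": -0.06,"wx": -0.4,"wy": -0.6,"wz": 0},{"grip": 1,"dx": 0.001,"dy": -0.002,"dz": -0.08,"wx": -0.4,"wy": -0.6,"wz": 0},{"grip": 1,"dx": 0.001,"dy": -0.002,"dz": -0.09,"wx": -0.4,"wy": -0.6,"wz": 0},{"grip": 1,"dx": 0.001,"dy": -0.002,"dz": -0.093,"wx": -0.4,"wy": -0.6,"wz": 0}]'

```text
clock: 8.25
ee_pos: [0.4936, -0.0086, 0.0137]
orientation: [-0.465, -0.531, -0.467, 0.532]
contact_force: [-0.2, -0.2, -0.6]
width: 0.996
```

Request:
play_rows --targets '[{"grip": 0.55,"dx": 0,"dy": 0,"dz": 0,"wx": 0,"wy": 0,"wz": 0},{"grip": 0.55,"dx": 0,"dy": 0,"dz": 0,"wx": 0,"wy": 0,"wz": 0},{"grip": 0.55,"dx": 0,"dy": 0,"dz": 0,"wx": 0,"wy": 0,"wz": 0},{"grip": 0.55,"dx": 0,"dy": 0,"dz": 0,"wx": 0,"wy": 0,"wz": 0},{"grip": 0.55,"dx": 0,"dy": 0,"dz": 0,"wx": 0,"wy": 0,"wz": 0}]'

```text
clock: 8.75
ee_pos: [0.4947, -0.009, 0.0149]
orientation: [-0.466, -0.531, -0.467, 0.532]
contact_force: [-1.4, -0.5, 5.8]
width: 0.687
```

Run:
```python
from h import *
pose()
```

```text
t 8.75 tcp [ 0.4947 -0.009   0.0149] yaw(jaw) -97.51 toolx [-0.002  0.    -1.   ] F [-1.4 -0.5  5.8] T [-0.1   0.14  0.03] w 0.687 j [-0.26  0.27  1.97 -0.    0.91  1.44]
```

Request:
play_rows --targets '[{"grip": 0.55,"dx": 0,"dy": 0,"dz": 0.01,"wx": 0,"wy": 0,"wz": 0},{"grip": 0.55,"dx": 0,"dy": 0,"dz": 0.03,"wx": 0,"wy": 0,"wz": 0},{"grip": 0.55,"dx": 0,"dy": 0.01,"dz": 0.06,"wx": 0,"wy": 0,"wz": 0},{"grip": 0.55,"dx": 0.01,"dy": 0.03,"dz": 0.09,"wx": 0,"wy": 0,"wz": 0},{"grip": 0.55,"dx": 0.03,"dy": 0.06,"dz": 0.11,"wx": 0,"wy": 0,"wz": 0}]'

```text
clock: 9.25
ee_pos: [0.5244, 0.0509, 0.1269]
orientation: [-0.466, -0.532, -0.466, 0.532]
contact_force: [1.3, -0.1, -4.5]
width: 0.684
```

Request:
play_rows --targets '[{"grip": 0.55,"dx": 0.02,"dy": 0.04,"dz": 0.01,"wx": 0,"wy": 0,"wz": 0},{"grip": 0.55,"dx": 0.04,"dy": 0.08,"dz": 0.01,"wx": 0,"wy": 0,"wz": 0},{"grip": 0.55,"dx": 0.05,"dy": 0.12,"dz": 0.01,"wx": 0,"wy": 0,"wz": 0},{"grip": 0.55,"dx": 0.057,"dy": 0.16,"dz": 0.01,"wx": 0,"wy": 0,"wz": 0},{"grip": 0.55,"dx": 0.057,"dy": 0.19,"dz": 0.01,"wx": 0,"wy": 0,"wz": 0}]'

```text
clock: 9.75
ee_pos: [0.581, 0.2433, 0.1365]
orientation: [-0.465, -0.531, -0.466, 0.532]
contact_force: [0.6, -1.1, -3.7]
width: 0.69
```

Run:
```python
from h import *
pose()
for n in ['scene','side','wrist']:
    W=cloud(shot(n,n+'4.png')); print(n,'plate');comps(W,.0425,.048,(.35,.7,.18,.4),1,40)
    print('dial');comps(W,.083,.09,(.4,.48,.27,.34),1,40)
    print('mould');comps(W,.11,.17,(.5,.68,.1,.4),2,40)
```

```text
t 9.75 tcp [0.581  0.2433 0.1365] yaw(jaw) -97.56 toolx [-0.002  0.    -1.   ] F [ 0.6 -1.1 -3.7] T [-0.01 -0.03 -0.04] w 0.69 j [0.2  0.39 1.53 0.   1.23 1.91]
scene plate
[396, 242, 162, 115, 7561] [0.5249 0.2924] [0.1494 0.271 ] 82.0 z 0.0444
dial
[500, 240, 20, 17, 136] [0.4418 0.3043] [0.0454 0.015 ] 50.8 z 0.0854
mould
[410, 221, 70, 60, 2427] [0.5823 0.2435] [0.0877 0.1039] 80.9 z 0.1463
side plate
[214, 307, 159, 109, 7029] [0.5205 0.2933] [0.1514 0.2696] 82.4 z 0.0454
dial
[322, 353, 23, 16, 165] [0.4362 0.3041] [0.0436 0.0149] 54.1 z 0.0865
mould
[242, 274, 63, 50, 1280] [0.577  0.2513] [0.0794 0.101 ] 82.2 z 0.1471
wrist plate
[146, 139, 231, 219, 22438] [0.5751 0.2853] [0.1486 0.1659] 82.0 z 0.0451
dial
mould
[202, 199, 238, 223, 34872] [0.5809 0.2451] [0.0861 0.1003] 82.4 z 0.1473
```

View pics/wrist4.png

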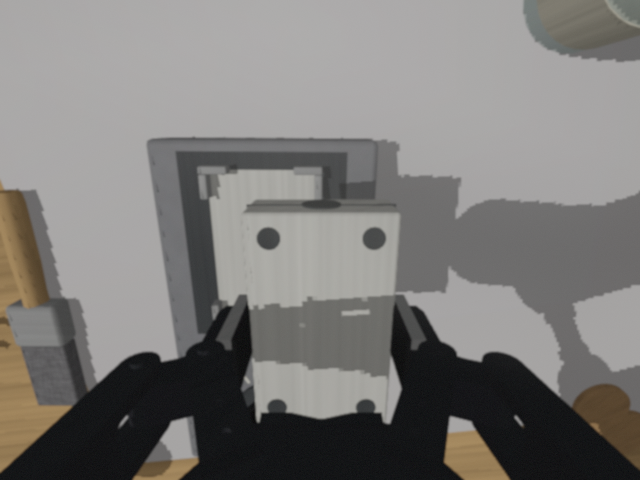

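The wrist view shows the bed with its stops at px (200–325, 168–300) and the held mould in front of it. All cameras agree on the bed centre at (.5826,.2844), and the mould is centred on the TCP. I'll move over it and go down partway.

Request:
play_rows --targets '[{"grip": 0.55,"dx": 0.0016,"dy": 0.025,"dz": 0,"wx": 0,"wy": 0,"wz": -0.3},{"grip": 0.55,"dx": 0.0016,"dy": 0.041,"dz": 0,"wx": 0,"wy": 0,"wz": -0.3},{"grip": 0.55,"dx": 0.0016,"dy": 0.041,"dz": -0.02,"wx": 0,"wy": 0,"wz": -0.3},{"grip": 0.55,"dx": 0.0016,"dy": 0.041,"dz": -0.045,"wx": 0,"wy": 0,"wz": -0.3},{"grip": 0.55,"dx": 0.0016,"dy": 0.041,"dz": -0.05,"wx": 0,"wy": 0,"wz": -0.3}]'

```text
clock: 10.4
ee_pos: [0.579, 0.2824, 0.0825]
orientation: [-0.464, -0.529, -0.467, 0.536]
contact_force: [-0.7, -1.4, -5.5]
width: 0.687
```

Run:
```python
from h import *
pose()
ims=[]
for n,r in [('side',(260,420,200,400)),('scene',(220,380,380,580))]:
    c=shot(n,n+'5.png'); W=cloud(c); print(n);comps(W,.096,.104,(.5,.68,.2,.4),2,20)
    ims.append(cv2.resize(c['frame'][r[0]:r[1],r[2]:r[3],::-1],None,fx=3.6,fy=3.6)[:,:720])
cv2.imwrite('pics/c5.png',cv2.resize(np.hstack(ims),None,fx=.55,fy=.55))
```

```text
t 10.4 tcp [0.579  0.2824 0.0825] yaw(jaw) -97.75 toolx [-0.01  -0.003 -1.   ] F [-0.7 -1.4 -5.5] T [-0.01  0.06  0.02] w 0.687 j [ 0.27  0.49  1.5  -0.    1.16  1.97]
side
[255, 336, 11, 8, 24] [0.5721 0.3179] [0.0209 0.0095] 53.5 z 0.0998
[271, 309, 9, 7, 21] [0.5733 0.2528] [0.0026 0.0184] 82.7 z 0.1007
scene
[480, 286, 15, 8, 61] [0.5894 0.3208] [0.0085 0.0233] 46.7 z 0.0995
[440, 265, 14, 9, 50] [0.5777 0.2514] [0.0139 0.0219] 42.8 z 0.1001
```

View pics/c5.png

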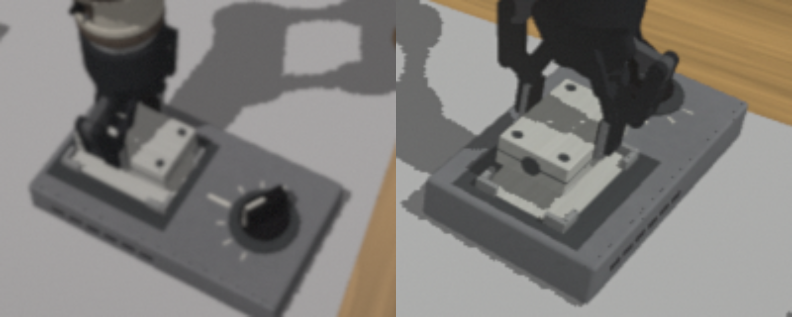

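The mould hangs over the bed, aligned with the stops. The last reading was mid-motion, so I'll settle at the right point before going down.

Request:
play_rows --targets '[{"grip": 0.55,"dx": 0.0036,"dy": 0.002,"dz": 0,"wx": 0.17,"wy": -0.57,"wz": 0},{"grip": 0.55,"dx": 0.0036,"dy": 0.002,"dz": 0,"wx": 0.17,"wy": -0.57,"wz": 0},{"grip": 0.55,"dx": 0.0036,"dy": 0.002,"dz": 0,"wx": 0.17,"wy": -0.57,"wz": 0},{"grip": 0.55,"dx": 0.0036,"dy": 0.002,"dz": 0,"wx": 0.17,"wy": -0.57,"wz": 0},{"grip": 0.55,"dx": 0.0036,"dy": 0.002,"dz": 0,"wx": 0.17,"wy": -0.57,"wz": 0}]'

```text
clock: 11.0
ee_pos: [0.5844, 0.2849, 0.0854]
orientation: [0.466, 0.534, 0.464, -0.531]
contact_force: [0.1, 0.0, -4.6]
width: 0.689
```

Run:
```python
from h import *
pose()
W=cloud(shot('wrist','wrist6.png'));comps(W,.088,.0985,(.5,.68,.2,.4),2,20)
W=cloud(shot('scene'));comps(W,.088,.0985,(.5,.68,.2,.4),2,20)
```

```text
t 11.0 tcp [0.5844 0.2849 0.0854] yaw(jaw) -97.76 toolx [ 0.004  0.001 -1.   ] F [ 0.1  0.  -4.6] T [0.01 0.02 0.03] w 0.689 j [0.27 0.49 1.5  0.   1.15 1.97]
[215, 205, 212, 217, 30576] [0.5856 0.2852] [0.0861 0.0999] 82.9 z 0.0963
[432, 261, 63, 50, 1659] [0.5895 0.2845] [0.0833 0.1051] 67.9 z 0.0951
```

Request:
play_rows --targets '[{"grip": 0.55,"dx": -0.002,"dy": -0.0005,"dz": -0.005,"wx": 0,"wy": 0.2,"wz": 0},{"grip": 0.55,"dx": -0.002,"dy": -0.0005,"dz": -0.01,"wx": 0,"wy": 0.2,"wz": 0},{"grip": 0.55,"dx": -0.002,"dy": -0.0005,"dz": -0.015,"wx": 0,"wy": 0.2,"wz": 0},{"grip": 0.55,"dx": -0.002,"dy": -0.0005,"dz": -0.018,"wx": 0,"wy": 0.2,"wz": 0},{"grip": 0.55,"dx": -0.002,"dy": -0.0005,"dz": -0.018,"wx": 0,"wy": 0.2,"wz": 0}]'

```text
clock: 11.6
ee_pos: [0.5817, 0.2842, 0.0661]
orientation: [-0.465, -0.533, -0.466, 0.533]
contact_force: [-0.3, -0.2, -4.3]
width: 0.681
```

Run:
```python
from h import *
pose()
W=cloud(shot('wrist'));comps(W,.070,.0815,(.5,.68,.2,.4),2,20)
pose()
```

```text
t 11.6 tcp [0.5817 0.2842 0.0661] yaw(jaw) -97.76 toolx [-0.001  0.001 -1.   ] F [-0.3 -0.2 -4.3] T [ 0.06 -0.01 -0.02] w 0.681 j [0.27 0.52 1.51 0.   1.12 1.97]
[213, 206, 215, 216, 30730] [0.5826 0.2845] [0.086  0.0999] 82.0 z 0.077
t 11.65 tcp [0.582  0.2842 0.0666] yaw(jaw) -97.76 toolx [-0.     0.001 -1.   ] F [-0.8 -0.1 -3.5] T [-0.    0.02 -0.06] w 0.689 j [0.27 0.52 1.51 0.   1.12 1.97]
```

The mould is at (.5826,.2845), right on the bed centre, with its bottom at 51 mm. Next is a gentle descent.

Request:
play_rows --targets '[{"grip": 0.55,"dx": 0,"dy": 0,"dz": -0.0015,"wx": 0,"wy": 0,"wz": 0},{"grip": 0.55,"dx": 0,"dy": 0,"dz": -0.003,"wx": 0,"wy": 0,"wz": 0},{"grip": 0.55,"dx": 0,"dy": 0,"dz": -0.004,"wx": 0,"wy": 0,"wz": 0},{"grip": 0.55,"dx": 0,"dy": 0,"dz": -0.005,"wx": 0,"wy": 0,"wz": 0},{"grip": 0.55,"dx": 0,"dy": 0,"dz": -0.0055,"wx": 0,"wy": 0,"wz": 0}]'

```text
clock: 12.15
ee_pos: [0.582, 0.2842, 0.061]
orientation: [0.465, 0.533, 0.465, -0.533]
contact_force: [0.0, -0.6, -3.0]
width: 0.686
```

Run:
```python
from h import *
pose()
W=cloud(shot('wrist'));comps(W,.065,.08,(.5,.68,.2,.4),2,20)
pose()
```

```text
t 12.15 tcp [0.582  0.2842 0.061 ] yaw(jaw) -97.76 toolx [-0.     0.001 -1.   ] F [ 0.  -0.6 -3. ] T [-0.01  0.03 -0.01] w 0.686 j [0.27 0.52 1.51 0.   1.11 1.97]
[210, 206, 222, 216, 31223] [0.5829 0.2845] [0.0859 0.1001] 82.4 z 0.0719
t 12.2 tcp [0.582  0.2842 0.0609] yaw(jaw) -97.76 toolx [-0.     0.001 -1.   ] F [ 0.2  0.1 -4.4] T [ 0.01  0.05 -0.02] w 0.688 j [0.27 0.52 1.51 0.   1.11 1.97]
```

Still hanging, about 1 mm above the bed.

Request:
play_rows --targets '[{"grip": 0.55,"dx": 0,"dy": 0,"dz": -0.0005,"wx": 0,"wy": 0,"wz": 0},{"grip": 0.55,"dx": 0,"dy": 0,"dz": -0.001,"wx": 0,"wy": 0,"wz": 0},{"grip": 0.55,"dx": 0,"dy": 0,"dz": -0.0015,"wx": 0,"wy": 0,"wz": 0},{"grip": 0.55,"dx": 0,"dy": 0,"dz": -0.0015,"wx": 0,"wy": 0,"wz": 0},{"grip": 0.55,"dx": 0,"dy": 0,"dz": -0.0015,"wx": 0,"wy": 0,"wz": 0}]'

```text
clock: 12.7
ee_pos: [0.582, 0.2843, 0.06]
orientation: [0.465, 0.533, 0.465, -0.533]
contact_force: [-2.7, -1.3, 2.8]
width: 0.688
```

It's in contact now (+2.8 N), so I'll release and raise.

Request:
play_rows --targets '[{"grip": 0.8,"dx": 0,"dy": 0,"dz": 0,"wx": 0,"wy": 0,"wz": 0},{"grip": 0.9,"dx": 0,"dy": 0,"dz": 0,"wx": 0,"wy": 0,"wz": 0},{"grip": 1,"dx": 0,"dy": 0,"dz": 0,"wx": 0,"wy": 0,"wz": 0},{"grip": 1,"dx": 0,"dy": 0,"dz": 0,"wx": 0,"wy": 0,"wz": 0},{"grip": 1,"dx": 0,"dy": 0,"dz": 0,"wx": 0,"wy": 0,"wz": 0}]'

```text
clock: 13.2
ee_pos: [0.5821, 0.2843, 0.06]
orientation: [0.465, 0.533, 0.465, -0.532]
contact_force: [0.1, 0.5, -0.4]
width: 0.998
```

Request:
play_rows --targets '[{"grip": 1,"dx": 0,"dy": 0,"dz": 0.01,"wx": 0,"wy": 0,"wz": 0},{"grip": 1,"dx": 0,"dy": 0,"dz": 0.03,"wx": 0,"wy": 0,"wz": 0},{"grip": 1,"dx": 0,"dy": 0,"dz": 0.06,"wx": 0,"wy": 0,"wz": 0},{"grip": 1,"dx": 0,"dy": 0,"dz": 0.09,"wx": 0,"wy": 0,"wz": 0},{"grip": 1,"dx": 0,"dy": 0,"dz": 0.09,"wx": 0,"wy": 0,"wz": 0}]'

```text
clock: 13.7
ee_pos: [0.5856, 0.2853, 0.1568]
orientation: [0.466, 0.536, 0.464, -0.529]
contact_force: [0.7, 0.3, 0.6]
width: 1.003
```

Run:
```python
from h import *
pose()
for n in ['wrist','scene','side']:
    W=cloud(shot(n,n+'7.png'));print(n,'mould');comps(W,.066,.076,(.48,.68,.2,.36),1,20)
    print('dial');comps(W,.083,.09,(.4,.48,.27,.34),1,20)
```

```text
t 13.7 tcp [0.5856 0.2853 0.1568] yaw(jaw) -97.75 toolx [ 0.01   0.004 -1.   ] F [0.7 0.3 0.6] T [ 0.03 -0.01  0.01] w 1.003 j [0.27 0.41 1.46 0.   1.26 1.97]
wrist mould
[278, 181, 92, 139, 11895] [0.5826 0.2847] [0.0602 0.1008] 82.3 z 0.0709
dial
scene mould
[430, 273, 67, 48, 1698] [0.5817 0.2847] [0.0609 0.1066] 82.2 z 0.07
dial
[513, 249, 7, 7, 29] [0.4481 0.3189] [0.0184 0.0093] 12.9 z 0.0855
side mould
[237, 312, 60, 46, 1338] [0.5795 0.2847] [0.0632 0.102 ] 81.9 z 0.0712
dial
[322, 353, 23, 17, 163] [0.4363 0.3044] [0.0444 0.0155] 51.8 z 0.0868
```

View pics/wrist7.png

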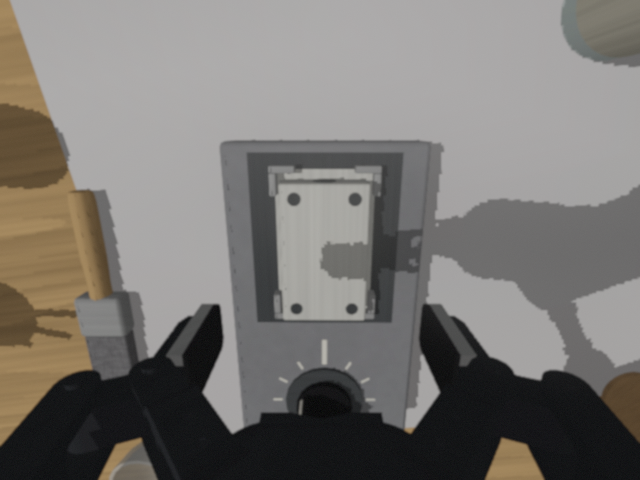

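The mould lies between the stops at px (275–372, 180–320), centred at (.5826,.2847). The long mark is at px (324,352). Now I'll go above the dial with the jaws across the bar, which means turning +60°.

Request:
play_rows --targets '[{"grip": 0.6,"dx": -0.04,"dy": 0.005,"dz": 0,"wx": 0,"wy": 0,"wz": 8},{"grip": 0.6,"dx": -0.08,"dy": 0.01,"dz": 0,"wx": 0,"wy": 0,"wz": 16},{"grip": 0.6,"dx": -0.11,"dy": 0.015,"dz": 0,"wx": 0,"wy": 0,"wz": 24},{"grip": 0.6,"dx": -0.135,"dy": 0.019,"dz": -0.01,"wx": 0,"wy": 0,"wz": 32},{"grip": 0.6,"dx": -0.147,"dy": 0.019,"dz": -0.02,"wx": 0,"wy": 0,"wz": 40}]'

```text
clock: 14.35
ee_pos: [0.4317, 0.3032, 0.1281]
orientation: [0.619, 0.338, 0.622, -0.34]
contact_force: [0.4, -0.3, -0.4]
width: 0.602
```

Request:
play_rows --targets '[{"grip": 0.6,"dx": 0,"dy": 0,"dz": 0,"wx": 0,"wy": 0,"wz": 8},{"grip": 0.6,"dx": 0,"dy": 0,"dz": 0,"wx": 0,"wy": 0,"wz": 16},{"grip": 0.6,"dx": 0,"dy": 0,"dz": 0,"wx": 0,"wy": 0,"wz": 20},{"grip": 0.6,"dx": 0,"dy": 0,"dz": 0,"wx": 0,"wy": 0,"wz": 20},{"grip": 0.6,"dx": 0,"dy": 0,"dz": 0,"wx": 0,"wy": 0,"wz": 20}]'

```text
clock: 14.85
ee_pos: [0.431, 0.3029, 0.127]
orientation: [0.668, 0.225, 0.671, -0.229]
contact_force: [-0.1, 0.7, 0.1]
width: 0.603
```

Run:
```python
from h import *
pose()
for n in ['wrist','side']:
    W=cloud(shot(n,n+'8.png'));print(n,'dial');comps(W,.082,.092,(.4,.48,.265,.345),1,20)
pose()
```

```text
t 14.85 tcp [0.431  0.3029 0.127 ] yaw(jaw) -37.45 toolx [-0.006 -0.003 -1.   ] F [-0.1  0.7  0.1] T [ 0.03 -0.04 -0.02] w 0.603 j [ 0.38  0.16  1.83 -0.    1.16  1.04]
wrist dial
[320, 227, 26, 76, 1805] [0.4397 0.3043] [0.0445 0.0137] 52.5 z 0.0867
side dial
[322, 353, 20, 16, 154] [0.4368 0.3053] [0.0427 0.0153] 51.4 z 0.0867
t 14.95 tcp [0.4314 0.3031 0.1275] yaw(jaw) -37.43 toolx [-0.005 -0.002 -1.   ] F [-1.5  0.4  0.3] T [ 0.03 -0.    0.  ] w 0.603 j [ 0.38  0.16  1.83 -0.    1.16  1.04]
```

View pics/wrist8.png

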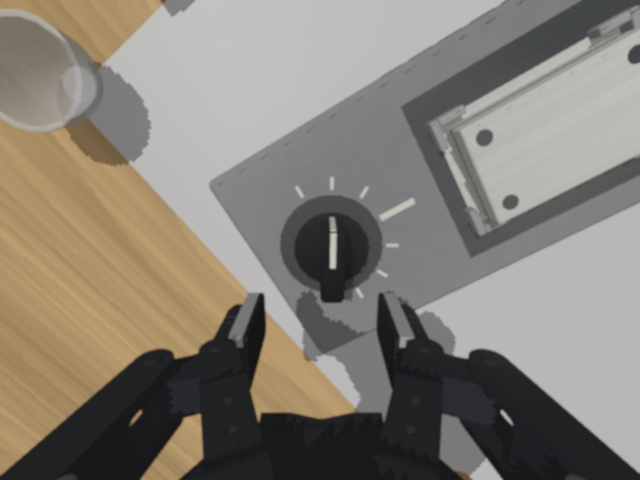

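The dial's white line points at the second mark (px 332,183), so it is at position 1. The long mark is two clicks clockwise at px (398,210). I'll descend onto the bar and close.

Request:
play_rows --targets '[{"grip": 0.6,"dx": 0.008,"dy": 0.0013,"dz": 0,"wx": 0.1,"wy": -0.3,"wz": 0},{"grip": 0.6,"dx": 0.008,"dy": 0.0013,"dz": -0.02,"wx": 0.1,"wy": -0.3,"wz": 0},{"grip": 0.6,"dx": 0.008,"dy": 0.0013,"dz": -0.04,"wx": 0.1,"wy": -0.3,"wz": 0},{"grip": 0.6,"dx": 0.008,"dy": 0.0013,"dz": -0.055,"wx": 0.1,"wy": -0.3,"wz": 0},{"grip": 0.6,"dx": 0.008,"dy": 0.0013,"dz": -0.057,"wx": 0.1,"wy": -0.3,"wz": 0}]'

```text
clock: 15.45
ee_pos: [0.4381, 0.3037, 0.0683]
orientation: [0.669, 0.226, 0.671, -0.228]
contact_force: [-0.5, 0.4, 0.6]
width: 0.596
```

Run:
```python
from h import *
pose(); shot('side'); pose()
```

```text
t 15.45 tcp [0.4381 0.3037 0.0683] yaw(jaw) -37.45 toolx [-0.004 -0.002 -1.   ] F [-0.5  0.4  0.6] T [ 0.   -0.02 -0.03] w 0.596 j [ 0.38  0.26  1.85 -0.    1.04  1.03]
t 15.5 tcp [0.4386 0.304  0.0692] yaw(jaw) -37.44 toolx [-0.002 -0.002 -1.   ] F [ 0.6 -0.3 -0.4] T [ 0.   -0.08  0.03] w 0.597 j [ 0.38  0.26  1.85 -0.    1.04  1.03]
```

Request:
play_rows --targets '[{"grip": 0,"dx": 0.0005,"dy": 0.0003,"dz": -0.001,"wx": 0,"wy": 0,"wz": 0},{"grip": 0,"dx": 0.0005,"dy": 0.0003,"dz": -0.001,"wx": 0,"wy": 0,"wz": 0},{"grip": 0,"dx": 0.0005,"dy": 0.0003,"dz": -0.001,"wx": 0,"wy": 0,"wz": 0},{"grip": 0,"dx": 0.0005,"dy": 0.0003,"dz": -0.001,"wx": 0,"wy": 0,"wz": 0},{"grip": 0,"dx": 0.0005,"dy": 0.0003,"dz": -0.001,"wx": 0,"wy": 0,"wz": 0}]'

```text
clock: 16.0
ee_pos: [0.44, 0.3045, 0.0692]
orientation: [0.67, 0.227, 0.67, -0.227]
contact_force: [-0.6, -1.4, 4.3]
width: 0.154
```

Run:
```python
from h import *
pose()
```

```text
t 16.0 tcp [0.44   0.3045 0.0692] yaw(jaw) -37.44 toolx [-0.    -0.001 -1.   ] F [-0.6 -1.4  4.3] T [-0.21  0.04 -0.  ] w 0.154 j [ 0.38  0.26  1.84 -0.    1.04  1.03]
```

The bar is gripped. Now I'll turn clockwise 60°.

Request:
play_rows --targets '[{"grip": 0,"dx": 0,"dy": 0,"dz": 0,"wx": 0,"wy": 0,"wz": -5},{"grip": 0,"dx": 0,"dy": 0,"dz": 0,"wx": 0,"wy": 0,"wz": -11},{"grip": 0,"dx": 0,"dy": 0,"dz": 0,"wx": 0,"wy": 0,"wz": -17},{"grip": 0,"dx": 0,"dy": 0,"dz": 0,"wx": 0,"wy": 0,"wz": -23},{"grip": 0,"dx": 0,"dy": 0,"dz": 0,"wx": 0,"wy": 0,"wz": -29}]'

```text
clock: 16.5
ee_pos: [0.4404, 0.304, 0.0692]
orientation: [0.591, 0.388, 0.59, -0.389]
contact_force: [1.5, -3.6, 1.0]
width: 0.152
```

Run:
```python
from h import *
pose()
```

```text
t 16.5 tcp [0.4404 0.304  0.0692] yaw(jaw) -66.68 toolx [-0.    -0.002 -1.   ] F [ 1.5 -3.6  1. ] T [-0.49 -0.27 -0.  ] w 0.152 j [ 0.38  0.26  1.84 -0.    1.04  1.54]
```

Request:
play_rows --targets '[{"grip": 0,"dx": 0,"dy": 0,"dz": 0,"wx": 0,"wy": 0,"wz": -7},{"grip": 0,"dx": 0,"dy": 0,"dz": 0,"wx": 0,"wy": 0,"wz": -14},{"grip": 0,"dx": 0,"dy": 0,"dz": 0,"wx": 0,"wy": 0,"wz": -21},{"grip": 0,"dx": 0,"dy": 0,"dz": 0,"wx": 0,"wy": 0,"wz": -27},{"grip": 0,"dx": 0,"dy": 0,"dz": 0,"wx": 0,"wy": 0,"wz": -31}]'

```text
clock: 17.0
ee_pos: [0.4405, 0.3033, 0.0692]
orientation: [-0.465, -0.532, -0.464, 0.534]
contact_force: [-0.1, -4.1, 1.0]
width: 0.153
```

Run:
```python
from h import *
pose()
```

```text
t 17.0 tcp [0.4405 0.3033 0.0692] yaw(jaw) -97.87 toolx [-0.001 -0.003 -1.   ] F [-0.1 -4.1  1. ] T [-0.6  -0.14  0.11] w 0.153 j [ 0.38  0.26  1.84 -0.    1.04  2.09]
```

The jaws are at -97.9°, which lines up with the long mark. I'll release and rise.

Request:
play_rows --targets '[{"grip": 0.5,"dx": 0,"dy": 0,"dz": 0,"wx": 0,"wy": 0,"wz": 0},{"grip": 0.6,"dx": 0,"dy": 0,"dz": 0,"wx": 0,"wy": 0,"wz": 0},{"grip": 0.6,"dx": 0,"dy": 0,"dz": 0,"wx": 0,"wy": 0,"wz": 0},{"grip": 0.6,"dx": 0,"dy": 0,"dz": 0.01,"wx": 0,"wy": 0,"wz": 0},{"grip": 0.6,"dx": 0,"dy": 0,"dz": 0.03,"wx": 0,"wy": 0,"wz": 0}]'

```text
clock: 17.5
ee_pos: [0.4392, 0.3029, 0.0985]
orientation: [-0.465, -0.531, -0.465, 0.535]
contact_force: [-0.4, -0.4, 0.1]
width: 0.601
```

Request:
play_rows --targets '[{"grip": 0.6,"dx": 0,"dy": 0,"dz": 0.04,"wx": 0,"wy": 0,"wz": 0},{"grip": 0.6,"dx": 0,"dy": 0,"dz": 0.08,"wx": 0,"wy": 0,"wz": 0},{"grip": 0.6,"dx": 0,"dy": 0,"dz": 0.1,"wx": 0,"wy": 0,"wz": 0},{"grip": 0.6,"dx": 0,"dy": 0,"dz": 0.1,"wx": 0,"wy": 0,"wz": 0},{"grip": 0.6,"dx": 0,"dy": 0,"dz": 0.1,"wx": 0,"wy": 0,"wz": 0}]'

```text
clock: 18.0
ee_pos: [0.4392, 0.3029, 0.1987]
orientation: [-0.465, -0.531, -0.465, 0.535]
contact_force: [0.3, 0.5, -1.0]
width: 0.597
```

Run:
```python
from h import *
pose()
for n in ['wrist','scene','side']:
    W=cloud(shot(n,n+'9.png'));print(n,'mould');comps(W,.066,.076,(.48,.68,.2,.36),1,20)
    print('dial');comps(W,.082,.09,(.4,.48,.265,.345),1,20);print('small');comps(W,.047,.056,(.45,.58,-.28,-.2),1,20)
    print('jar/glue');comps(W,.07,.115,(.66,.76,-.11,.12),2,20)
```

```text
t 18.0 tcp [0.4392 0.3029 0.1987] yaw(jaw) -97.82 toolx [-0.004 -0.004 -1.   ] F [ 0.3  0.5 -1. ] T [-0.07 -0.01  0.03] w 0.597 j [ 0.38  0.09  1.75 -0.    1.3   2.09]
wrist mould
[273, 0, 91, 107, 9292] [0.5651 0.2871] [0.0601 0.0653] 82.1 z 0.0708
dial
[310, 208, 19, 56, 981] [0.4401 0.3038] [0.0135 0.0439] 82.5 z 0.0866
small
jar/glue
scene mould
[431, 273, 66, 49, 1699] [0.5824 0.285 ] [0.0614 0.1052] 82.7 z 0.07
dial
[500, 241, 18, 14, 132] [0.4412 0.3035] [0.0142 0.0415] 83.7 z 0.0854
small
[212, 184, 32, 18, 259] [ 0.5251 -0.2374] [0.0296 0.0685] 85.4 z 0.0509
jar/glue
[267, 268, 47, 36, 1160] [0.7324 0.063 ] [0.0484 0.0709] 36.8 z 0.0919
[220, 235, 30, 32, 737] [ 0.7147 -0.0602] [0.0358 0.048 ] 46.6 z 0.0939
side mould
[237, 312, 60, 44, 1422] [0.5793 0.2844] [0.063  0.1019] 81.9 z 0.0711
dial
[322, 353, 23, 16, 169] [0.4371 0.3032] [0.0164 0.0449] 82.3 z 0.0868
small
[371, 179, 17, 12, 124] [ 0.5099 -0.2351] [0.0439 0.0343] 3.8 z 0.0519
jar/glue
[236, 222, 33, 25, 510] [0.7107 0.068 ] [0.0716 0.0499] 31.1 z 0.0923
[270, 188, 20, 22, 348] [ 0.7017 -0.0577] [0.0457 0.0335] 19.0 z 0.0949
```

View pics/wrist9.png

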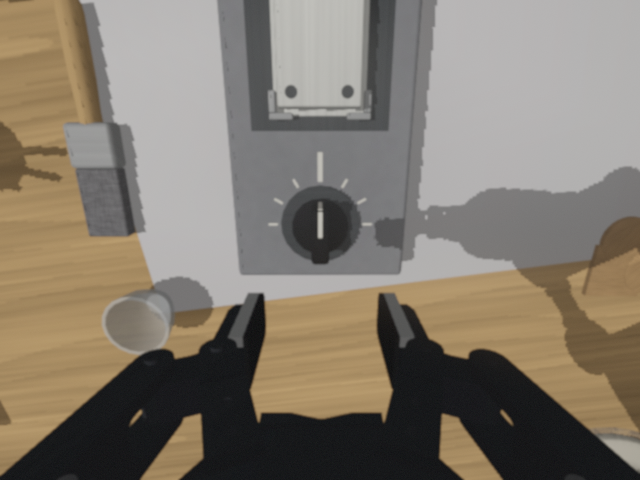

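The white line (px 320, 200–238) points straight at the long mark (320,167), and the mould is still between its stops. I'm handing it in.

```bash
python3 -c "
from h import *
print(close_job()); pose()"
```

```text
the job is handed in; nothing more can be done
None
the job is handed in; nothing more can be done
```

The large mould lies flat on the bed between the corner stops, and the dial is at the long mark. I handed the job in at about 18 s of the 61 s; `close_job()` gives no verdict.

**What I did:**
1. I lifted the large mould out of the rack and stood it on edge on the mat. I then tipped it flat with one finger, and the cameras showed it lying flat with its top at 26 mm.
2. I regripped it across the 60 mm width and lowered it onto the bed. It touched down at about 3 N and I released it there.
3. I gripped the dial and turned it 60° clockwise from position 1 to position 3, then let go and backed away.

**Last checks:**
- **Mould:** the scene view put its centre at (.5824, .2850), against a bed estimate of (.5826, .2844). It was parallel to the plate, with its top at about 71 mm.
- **Dial:** the white line points straight at the long mark. The bar measured 82.5° − 90° = −7.5°, against −7.8° for the plate's axis.
- **Small mould:** in the scene view it was at (.5251, −.2374), unmoved within 1 mm.
- **Robot:** the gripper was clear of everything.

**Disagreements and weak spots:**
- The scene and side cameras differ by about 3–5 mm in x; I relied on their average and the wrist camera.
- In the last side view the small mould read about 11 mm off. Only part of its top was picked up there, and I went by the scene view.
- The jar and glue bottle were only partly measured at the end, but nothing came near them.
- Setting the mould on edge on the mat gave a brief 70 N peak at the wrist, below the 120 N limit.

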